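Show a heatsink to the inspection camera

ROBOT

A 6-joint arm with a two-finger parallel gripper is mounted at the origin on the work surface. World frame = base frame: x ahead of the robot, y to its left, z up, the work surface at z = 0. Lengths are in m, angles in rad, forces in N, time in s.
With the tool pointing down it reaches from about 0.275 to 0.775 m from the base axis. Payload 14.6 kg.
Tool frame: the origin (TCP) lies on the centre line of the jaws, within the pads' length; the fingertips stand manip.tcp_to_tips ahead of it and the grasp point (between the pads) lies 5 mm behind it (manip.tcp_to_tips is the distance from the TCP to the fingertips, in m); z points along the fingers, y is the line along which they close (so a half turn about z gives the same grasp; the last joint's range is limited). The gripper opens to 85 mm and grips with 20 to 120 N. Pads are 22 mm wide; open, the fingers measure 114 mm over their backs; the gripper's body (76 mm by 85 mm) begins 54 mm behind the grasp point. The pads swing forward as they close: fully open they stand 13 mm farther back than shut.
Start: joints at [-1.407, 0.263, -0.048, 1.259, 0, 1.415], TCP at [0.165, -0.499, 0.245] pointing down, gripper open.
Joint ranges: [-2.65, 2.65], [-0.89, 1.7], [-1.18, 1.37], [-2.13, 2.11], [-1.35, 1.29], [-3.14, 3.14]. Speed limits (rad/s): [1.89, 1.89, 2.57, 2.79, 3.14, 3.14].

INTERFACE

Orientations are given as a unit quaternion [w, x, y, z].
In Python, from cell import manip gives the robot as it stands. The module is installed in compiled form; this text tells all that it offers.
- The arm moves only by the tool jog_arm, called as a command line: name --argument value ..., lists and objects as JSON in quotes. Schema: {"type":"object","properties":{"deltas":{"type":"object","properties":{"drx":{"type":"array","items":{"type":"number"},"minItems":1,"maxItems":10},"dry":{"type":"array","items":{"type":"number"},"minItems":1,"maxItems":10},"drz":{"type":"array","items":{"type":"number"},"minItems":1,"maxItems":10},"sx":{"type":"array","items":{"type":"number"},"minItems":1,"maxItems":10},"sy":{"type":"array","items":{"type":"number"},"minItems":1,"maxItems":10},"sz":{"type":"array","items":{"type":"number"},"minItems":1,"maxItems":10},"aperture":{"type":"array","items":{"type":"number"},"minItems":1,"maxItems":10}},"additionalProperties":false,"required":["drx","dry","drz","sx","sy","sz","aperture"]},"only":{"type":"string"},"quiet":{"type":"boolean"},"lines":{"type":"string"}},"required":["deltas"],"additionalProperties":false}. deltas is an object with one list for each field, all of the same length, 1 to 10, a row being the entries at one place: drx, dry, drz (a rotation vector in rad), sx, sy, sz (the shift in shares of the most that a row can go, 1 being 50 mm), aperture (the finger opening in m); each row shifts and turns the commanded pose from where the row before left it, along the tool's axes as they then stand; what a row does not reach is not made up. A row lasts 1/10 s, in which the tool goes at most 0.05 m and 0.15 rad, less where a joint would pass 70% of its speed; a pose out of reach is approached as far as the arm can. The fingers move at their own pace and stop on an object; the grip force is fixed at half the most. Time passes only in rows, so rows that do not move let the fingers close. The tool returns the time, the measured TCP pose, the force, the opening and the grip force at its end. only (a regular expression) keeps the lines of the reply that match it, lines (a string "A,B") keeps lines A to B, and quiet returns only ok. Input that does not fit is refused with a message, and nothing moves.
- manip.state(): the state, without advancing time (a new reading comes with each control period).
- manip.grab_frame(name): name is "side" or "top" or "wrist"; returns a dict with "img" (420x560x3 uint8, blue, green, red), "fx", "fy", "cx", "cy" (pixels), "extrinsics" (4x4, takes a point from world to camera coordinates). Camera axes: x right, y down, z forward; pixel columns grow to the right and rows downward; lengths in m; the calibration is good to about 2 mm. The wrist camera is an equidistant fisheye: a pixel r from the principal point sees the ray r / f radians off the axis. A picture is of the moment at which its call begins. There is no depth.
- manip.hand_in(): hands the job in; it is judged then, once.
Trained networks look in a picture, given as the dict that the camera call returned (one of the last four; its "shot" number tells which), for a name from the list of things; names that differ only in an ending like _2 or _b are one class to them, and where a whole thing is asked for, a point or a joint stands for the part that bears it (a point fixed in the world has none). Each returns a list of dicts, best first, with "p" (0 to 1); they miss things now and then, are a little off and sometimes report something else, mostly with a low value. They report only what shows in the picture. A call takes as long as a camera call. They do not tell look-alikes from the thing itself.
- manip.boxes_of(picture, target): "bbox" ([left, top, right, bottom] in pixels, round what is visible of it).
- manip.regions_of(picture, target): "region" (420x560 bool, what is visible of it) and "bbox" ([left, top, right, bottom] in pixels, round what is visible of it).
The state is a dict: "time_s": time; "joint_positions": joint angles; "qvel": joint speeds; "joint_torque": joint torques, N m; "ee_pos": TCP position; "orientation": TCP orientation; "force": force on the tool from outside, world axes, zero at the start; "torque": the same for the moment, N m; "grip_width": finger opening in m; "finger_force": force on a finger pad.
Only numpy, scipy, OpenCV 4.12 (cv2) and the standard library are available. Lean on these libraries where they do the work, as an engineer would, in place of code of your own. Each camera call takes 0.05 s, during which the arm holds its last target. There are 200 camera calls.

TASK

Pull the clamp fixture's sprung latch by its knob all the way out to its stop and leave it drawn, then lift the finned heatsink out of the fixture and hold it before the upward-tilted inspection camera: its flat underside facing the lens, 10 cm from the lens along the camera's line of sight, centred, square to that line and with its long side along the camera's long side. Finish while still holding it there steadily in the air, and do not disturb the other things on the bench.

Things in the scene. Friction and masses are not known exactly. Their poses are not given: they have to be found in the camera images.
- fixture: Clamp fixture fixed to the bench: dark steel plate 220 x 100 x 12 mm, x = -155 to +65 mm. Origin on the bench under the centre of the heatsink's seat (plate top, z = 12 mm, 4 to 5 mm high strips round it); z up, x along the plate from latch end to seat end. The latch runs along x on the -x side: guides 25 mm high, spring block 32 mm high at the -x end. The seat is open upwards.
- latch (a joint): Travel (m) of the latch, a steel bar 20 mm wide. 0 = home, its tongue 10 mm over the heatsink's base flange, holding it down; slides to the fixture's -x, away from the heatsink, to a hard stop at 0.030, where the heatsink is free. Starts at 0 to 0.004. A light return spring (1 to 2.2 N) and a friction brake (3.5 N) act: pulling takes 4.5 to 6 N, and it stays where it is left.
- knob (a point): Centre of the upright black round knob on the latch bar: 18 mm diameter, 26 mm high, this point 48 mm above the bench (knob from 35 to 61 mm), a thin neck below it, bar top at 28.5 mm. It moves with the latch; at joint 0 it is at x = -83 mm, y = 0 of the fixture.
- heatsink: Loose plain aluminium heatsink, 0.09 to 0.18 kg. Base 76 x 44 x 6 mm; on it a fin block 50 (x) x 40 (y) mm from 6 to 34 mm above the underside, fins along x, a 13 mm bare flange at each x end. Origin at the centre of the flat underside, z up through the fins, x along the 76 mm side. Starts on the seat, x along the fixture's x. Grip across the 40 mm of fins; same when turned half round.
- camera_base: Fixed foot of the inspection camera: aluminium plate 120 x 70 x 10 mm, x = -60 to +60 mm, two dark cheeks. Origin on the bench right below the lens front's centre; x along the long side, z up. Between the cheeks a grey camera body, 60 (x) x 48 mm, 34 mm lens, 44 mm white ring light; the lens front is 90 mm above the bench and looks up, leaning 20 degrees from vertical to the foot's -x.
- view (a point): Point to present at: on the line of sight, 100 mm in front of the lens (34 mm to the foot's -x of its origin, 184 mm above the bench). z axis = line of sight, away from the lens (up, leaning 20 degrees to the foot's -x); y = the foot's y; x = the camera's long side. The heatsink's underside centre belongs here, its z along this z, its x along this x, either way round.
- spray_can: Bystander: upright can, 52 mm diameter, 150 mm high; origin at the centre of its foot.
- tape_roll: Bystander: roll of tape lying flat, 64 mm diameter, 19 mm high; origin at the centre of its underside.
- meter: Bystander: grey hand multimeter lying flat, 130 x 70 x 32 mm; origin at the centre of its underside.
Things that resemble listed ones, but are neither listed nor needed, are in the scene too. Leave any turquoise look-alike of the heatsink alone.

How it is judged:
On the way, in this order (a step that is already met when the one before it is completed fails the run):
1. the latch is pulled out to its stop (beyond 27 of 30 mm) with the heatsink still in its seat (value of joint latch above 0.027 m and height (world z) of heatsink below 0.02 m), for 0.2 s.
2. the heatsink is lifted clear of the fixture in the fingers (height (world z) of heatsink above 0.06 m and contact force between the fingers and heatsink above 1 N and contact force between heatsink and fixture below 0.1 N), for 0.2 s.
At the end, for the whole second after the job is handed in: Held still by the fingers alone, underside to the lens: its centre within 12 mm of the line of sight in x and y, 100 +- 15 mm from the lens, square to the line within 8.5 degrees, long side along the camera's within 11 degrees; latch still drawn beyond 22 of 30 mm (x of heatsink in the frame of view between -0.012 and 0.012 m and y of heatsink in the frame of view between -0.012 and 0.012 m and z of heatsink in the frame of view between -0.015 and 0.015 m and angle between the z axis of heatsink and the z axis of view, either way round below 0.15 rad and angle between the x axis of heatsink and the x axis of view, either way round below 0.2 rad and angle between heatsink's own z axis and vertical below 0.8 rad and height (world z) of heatsink above 0.15 m and contact force between the fingers and heatsink above 1 N and contact force between heatsink and camera_base below 0.1 N and contact force between heatsink and fixture below 0.1 N and linear speed of heatsink below 0.03 m/s and angular speed of heatsink below 0.2 rad/s and value of joint latch above 0.022 m); the arm keeps its last pose, push and grip.
It fails at once if the spray can is shifted by more than 30 mm (distance of spray_can from where it was at the start of the episode above 0.03 m).
It fails at once if the tape roll is shifted by more than 30 mm (distance of tape_roll from where it was at the start of the episode above 0.03 m).
It fails at once if the meter is shifted by more than 30 mm (distance of meter from where it was at the start of the episode above 0.03 m).
It also fails if it takes over 48 s, if anything falls off the work surface, if the arm or the gripper's body presses on something with over 40 N, if the wrist force passes 120 N, or if a joint passes its speed limit or range.

## Working session

There is one attempt and no reset: what is moved stays moved. The work goes in short steps, Python scripts to look and compute and a tool call to move; the robot and the scene stay as the last step left them, time stands still between calls to the robot, and variables do not carry over. Pictures are saved under pics/ and viewed, at most 13 in all, crops included, and the job is handed in when it is done.

```bash
mkdir -p pics
```

Create h.py:
```python
import numpy as np, cv2
from cell import manip
def proj_inv(f,uv,z):
    # pinhole pixel -> world point at height z
    E=np.array(f["extrinsics"]);R=E[:3,:3];t=E[:3,3];o=-R.T@t
    d=R.T@np.array([(uv[0]-f["cx"])/f["fx"],(uv[1]-f["cy"])/f["fy"],1.])
    return o+d*(z-o[2])/d[2]
def proj(f,P):
    E=np.array(f["extrinsics"]);c=E[:3,:3]@np.array(P)+E[:3,3]
    return np.array([f["fx"]*c[0]/c[2]+f["cx"],f["fy"]*c[1]/c[2]+f["cy"]])
def ray(f,uv,fish=False):
    E=np.array(f["extrinsics"]);R=E[:3,:3];o=-R.T@E[:3,3]
    x=(uv[0]-f["cx"])/f["fx"];y=(uv[1]-f["cy"])/f["fy"]
    if fish:
        r=np.hypot(x,y);s=np.sin(r)/max(r,1e-9);v=np.array([x*s,y*s,np.cos(r)])
    else: v=np.array([x,y,1.])
    v=R.T@v;return o,v/np.linalg.norm(v)
def tri(rs):
    A=sum(np.eye(3)-np.outer(d,d) for o,d in rs);b=sum((np.eye(3)-np.outer(d,d))@o for o,d in rs)
    return np.linalg.solve(A,b)
```

Run:
```python
from h import *
for n in("top","side"):
    f=manip.grab_frame(n);cv2.imwrite(f"pics/{n}0.png",f["img"])
    print(n,f["fx"],f["cx"],f["cy"],np.round(f["extrinsics"],3).tolist())
    for t in("fixture","knob","heatsink","camera_base","spray_can","tape_roll","meter"):
        print(t,[(np.round(b["bbox"]).tolist(),round(b["p"],2)) for b in manip.boxes_of(f,t)])
s=manip.state();print(s["time_s"],s["ee_pos"],s["orientation"],manip.tcp_to_tips)
```

```text
top 483.8604348996514 280.4812904821774 208.73408504372227 [[0.002, -1.0, -0.003, -0.005], [-0.995, -0.002, -0.096, 0.638], [0.096, 0.004, -0.995, 1.449], [0.0, 0.0, 0.0, 1.0]]
fixture [([178.0, 192.0, 234.0, 272.0], 0.95)]
knob [([197.0, 226.0, 209.0, 254.0], 0.65)]
heatsink [([251.0, 220.0, 274.0, 247.0], 0.71), ([192.0, 152.0, 217.0, 177.0], 0.69), ([202.0, 204.0, 219.0, 232.0], 0.62)]
camera_base [([328.0, 210.0, 359.0, 256.0], 0.85)]
spray_can [([118.0, 224.0, 153.0, 248.0], 0.93)]
tape_roll [([247.0, 168.0, 273.0, 189.0], 0.57)]
meter [([411.0, 218.0, 441.0, 262.0], 0.62)]
side 464.35410231858043 286.91762047238245 208.92141553594496 [[-0.741, -0.672, 0.012, 0.451], [-0.335, 0.354, -0.873, 0.325], [0.582, -0.651, -0.487, 0.917], [0.0, 0.0, 0.0, 1.0]]
fixture [([149.0, 285.0, 183.0, 356.0], 0.65), ([200.0, 265.0, 278.0, 337.0], 0.56)]
knob [([231.0, 288.0, 246.0, 310.0], 0.59), ([148.0, 285.0, 185.0, 355.0], 0.29)]
heatsink [([276.0, 248.0, 300.0, 274.0], 0.78), ([212.0, 264.0, 241.0, 300.0], 0.68), ([158.0, 247.0, 193.0, 273.0], 0.67)]
camera_base [([325.0, 198.0, 364.0, 238.0], 0.78)]
spray_can [([150.0, 286.0, 183.0, 356.0], 0.73)]
tape_roll [([224.0, 233.0, 248.0, 253.0], 0.76)]
meter [([374.0, 188.0, 390.0, 210.0], 0.76), ([232.0, 284.0, 247.0, 311.0], 0.69)]
0.8 [ 0.16453825 -0.49855194  0.24529399] [ 1.91579611e-05  9.87324569e-01  1.58714194e-01 -9.82795193e-06] 0.014
```

View pics/top0.png

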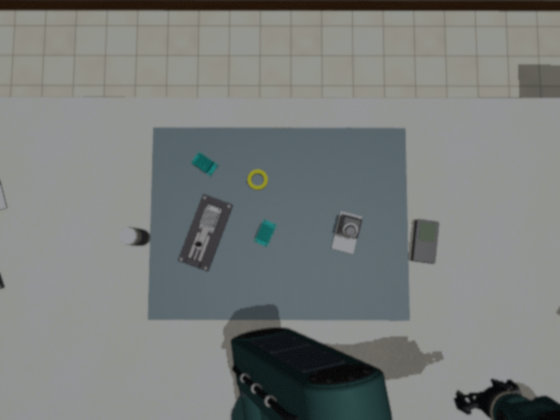

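View pics/side0.png

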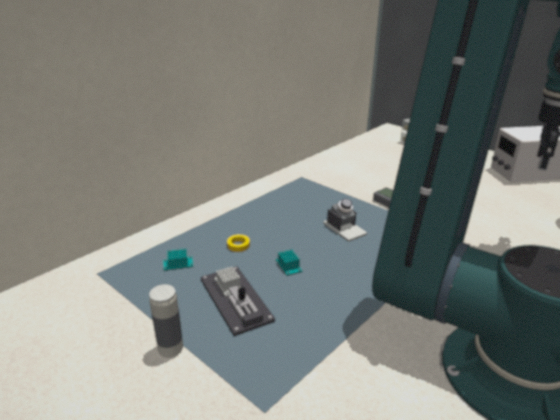

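Top view: the targets I could confuse are the grey heatsink seated in the fixture at (211,217), and turquoise look-alikes at (204,164) and (265,233). The grey one is right. In the side view they are at (227,278), (178,260) and (289,262). The knob is at top (203,240) / side (241,293), and the camera foot at top (347,232).

Run:
```python
from h import *
f=manip.grab_frame("top");g=manip.grab_frame("side")
cv2.imwrite("pics/c0.png",np.hstack([cv2.resize(f["img"][180:285,165:270],None,fx=4,fy=4,interpolation=cv2.INTER_CUBIC)[:,:400],cv2.resize(g["img"][240:340,190:290],None,fx=4.2,fy=4.2,interpolation=cv2.INTER_CUBIC)[:,:400]]))
def corners(t,z):
    for r in manip.regions_of(f,t)[:1]:
        m=r["region"].astype(np.uint8);c=max(cv2.findContours(m,0,2)[0],key=cv2.contourArea)
        R=cv2.minAreaRect(c);print(t,R)
        P=[proj_inv(f,q,z)[:2] for q in cv2.boxPoints(R)]
        P=np.array(P);print(np.round(P,3).tolist(),"c",P.mean(0).round(4),"sides",np.linalg.norm(P[1]-P[0]).round(3),np.linalg.norm(P[2]-P[1]).round(3))
corners("fixture",.012);corners("camera_base",.01)
def c(b):return((b[0]+b[2])/2,(b[1]+b[3])/2)
def tt(a,b):return tri([ray(f,c(a)),ray(g,c(b))]).round(3)
print("hs",tt([202,204,219,232],[212,264,241,300]),"knob",tri([ray(f,(203,236)),ray(g,(241,293))]).round(3),
 "cam",tt([328,210,359,256],[325,198,364,238]),"can",tt([118,224,153,248],[150,286,183,356]),"tape",tt([247,168,273,189],[224,233,248,253]))
for n,u in (("meter",(426,240)),("tq1",(204,164)),("tq2",(265,233)),("lens",(351,228))):print(n,proj_inv(f,u,.02).round(3))
```

```text
fixture ((205.2908935546875, 231.75201416015625), (33.603946685791016, 72.85169982910156), 21.250505447387695)
[[0.482, 0.315], [0.692, 0.238], [0.654, 0.14], [0.445, 0.219]] c [0.5686 0.228 ] sides 0.224 0.105
camera_base ((346.6736145019531, 231.94044494628906), (23.973268508911133, 38.12309646606445), 14.743562698364258)
[[0.521, -0.157], [0.635, -0.188], [0.616, -0.259], [0.502, -0.228]] c [ 0.5684 -0.208 ] sides 0.118 0.074
hs [0.611 0.213 0.021] knob [0.551 0.229 0.031] cam [ 0.562 -0.194  0.048] can [0.551 0.423 0.076] tape [0.738 0.064 0.004]
meter [ 0.544 -0.449  0.02 ]
tq1 [0.778 0.235 0.02 ]
tq2 [0.564 0.044 0.02 ]
lens [ 0.58 -0.22  0.02]
```

View pics/c0.png

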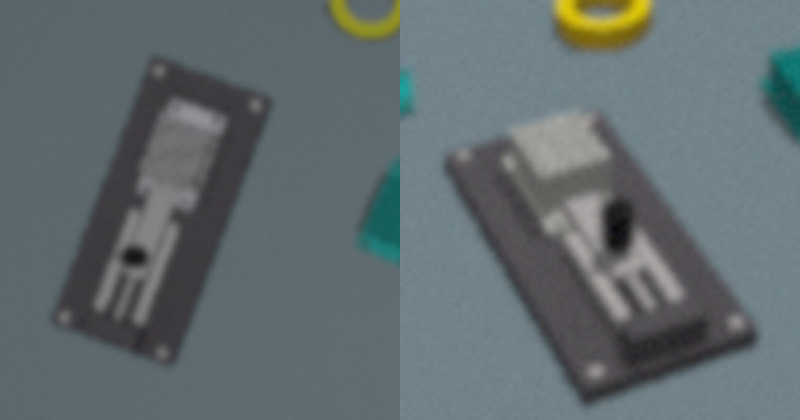

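Crop: the grey finned part is in the seat, with the black knob on the bar on its robot side. Fixture yaw ≈ -20°, origin ≈ (0.611, 0.213); foot ≈ (0.568, -0.208), yaw ≈ -15°. Moving over the fixture.

Careful with the scale: shifts go in shares of 50 mm. That gives: 0.036 m is 0.72, -0.035 m is -0.7.

jog_arm --deltas '{"drx": [0,0,0,0,0,0,0,0],"dry": [0,0,0,0,0,0,0,0],"drz": [0,0,0,0,0,0,0,0],"sx": [0.72,0.72,0.72,0.72,0.72,0.72,0.72,0.72],"sy": [-0.7,-0.7,-0.7,-0.7,-0.7,-0.7,-0.7,-0.7],"sz": [0,0,0,0,0,0,0,0],"aperture": [0.085,0.085,0.085,0.085,0.085,0.085,0.085,0.085]}'

```text
time_s: 1.8
ee_pos: [0.3498, -0.1423, 0.2456]
orientation: [0.0, 0.987, 0.159, 0.0]
force: [0.8, -0.1, -0.6]
grip_width: 0.0849
finger_force: 0.0
```

Run:
```python
from h import *
f=manip.grab_frame("wrist");cv2.imwrite("pics/w0.png",f["img"]);print(f["fx"],f["cx"],f["cy"],np.round(f["extrinsics"],3).tolist())
np.save("w0.npy",f,allow_pickle=True)
for t in("camera_base","fixture"):print(t,[(np.round(b["bbox"]).tolist(),round(b["p"],2)) for b in manip.boxes_of(f,t)])
```

```text
325.19226210127806 277.32842166004406 210.31500525941476 [[0.313, -0.95, 0.0, -0.245], [-0.904, -0.297, 0.308, 0.233], [-0.293, -0.097, -0.951, 0.47], [0.0, 0.0, 0.0, 1.0]]
camera_base [([342.0, 0.0, 449.0, 81.0], 0.93)]
fixture [([7.0, 0.0, 63.0, 34.0], 0.59)]
```

View pics/w0.png

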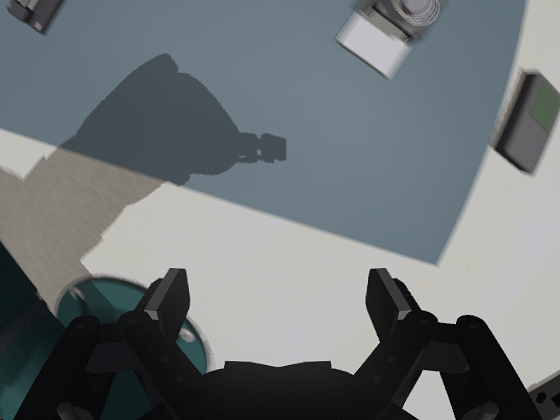

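Wrist view: the bare foot plate end is nearer the robot at (375,42) and the camera body beyond it at (400,12), so the foot's +x points away from the robot. Fingers are at the bottom of the picture.

Scaled: -0.036 m is -0.72, 0.0295 m is 0.59.

jog_arm --deltas '{"drx": [0,0,0,0,0,0,0,0,0],"dry": [0,0,0,0,0,0,0,0,0],"drz": [0,0,0,0,0,0,0,0,0],"sx": [0.59,0.59,0.59,0.59,0.59,0.59,0.59,0.59,0.59],"sy": [-0.72,-0.72,-0.72,-0.72,-0.72,-0.72,-0.72,-0.72,-0.72],"sz": [0,0,0,0,0,0,0,0,0],"aperture": [0.085,0.085,0.085,0.085,0.085,0.085,0.085,0.085,0.085]}'

```text
time_s: 2.85
ee_pos: [0.5011, 0.2472, 0.2452]
orientation: [0.0, 0.987, 0.158, 0.0]
force: [1.2, 0.2, -0.1]
grip_width: 0.0848
finger_force: 0.0
```

jog_arm --deltas '{"drx": [0,0,0,0,0,0],"dry": [0,0,0,0,0,0],"drz": [0.134,0.134,0.134,0.134,0.134,0],"sx": [0,0,0,0,0,0],"sy": [0,0,0,0,0,0],"sz": [0,0,0,0,0,0],"aperture": [0.085,0.085,0.085,0.085,0.085,0.085]}'

```text
time_s: 3.45
ee_pos: [0.5132, 0.0654, 0.2451]
orientation: [-0.065, 0.997, -0.05, -0.016]
force: [0.6, 0.4, 0.5]
grip_width: 0.0851
finger_force: 0.0
```

Run:
```python
from h import *
f=manip.grab_frame("wrist");cv2.imwrite("pics/w1.png",f["img"])
np.save("w1.npy",f,allow_pickle=True)
for t in("knob","heatsink","fixture"):print(t,[(np.round(b["bbox"]).tolist(),round(b["p"],2)) for b in manip.boxes_of(f,t)])
```

```text
knob [([138.0, 126.0, 172.0, 212.0], 0.94)]
heatsink [([143.0, 67.0, 194.0, 138.0], 0.84), ([294.0, 86.0, 352.0, 164.0], 0.73)]
fixture [([124.0, 44.0, 222.0, 228.0], 0.91)]
```

View pics/w1.png

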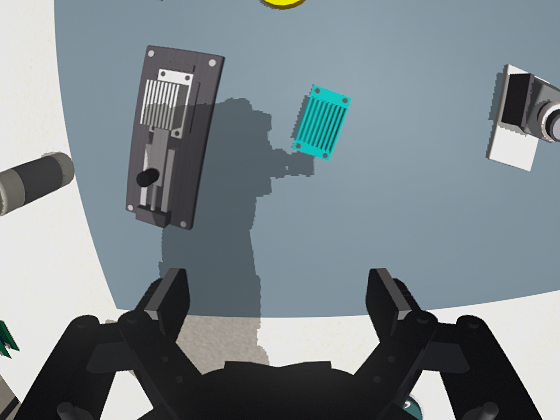

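The pose got pulled off during the turn, which suggests a joint limit. Checking the joints.

Run:
```python
from h import *
from scipy.spatial.transform import Rotation as R
s=manip.state();print(np.round(s["joint_positions"],3),np.round(s["ee_pos"],3),R.from_quat(np.roll(s["orientation"],-1)).as_matrix().round(3).tolist())
```

```text
[-0.089  0.266 -0.05   1.292  0.128  3.14 ] [0.513 0.07  0.245] [[0.995, -0.092, -0.026], [-0.088, -0.988, 0.13], [-0.038, -0.127, -0.991]]
```

Confirmed: joint 6 is at its limit. I'll use the half-turned grasp instead (tool yaw 160°), which also suits the camera end. Level the tool, turn back, then look.

Create go.py:
```python
import sys
from h import *
from scipy.spatial.transform import Rotation as Ro
def delta(p,zax,xax):
    s=manip.state();Rc=Ro.from_quat(np.roll(s["orientation"],-1));z=np.array(zax,float);z/=np.linalg.norm(z)
    x=np.array(xax,float);x-=z*(x@z);x/=np.linalg.norm(x)
    Rt=Ro.from_matrix(np.c_[x,np.cross(z,x),z])
    print("rotvec tool",(Rc.inv()*Rt).as_rotvec().round(4),"trans in CURRENT tool axes",Rc.inv().apply(np.array(p)-s["ee_pos"]).round(4),
      "in TARGET axes",Rt.inv().apply(np.array(p)-s["ee_pos"]).round(4),"q",np.round(s["joint_positions"],2),"t",s["time_s"],"F",np.round(s["force"],1))
```

```text
(no output)
```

jog_arm --deltas '{"drx": [-0.127,0,0,0,0,0,0,0,0,0],"dry": [0.038,0,0,0,0,0,0,0,0,0],"drz": [0,-0.149,-0.149,-0.149,-0.149,-0.149,-0.149,-0.149,-0.149,-0.149],"sx": [0,0,0,0,0,0,0,0,0,0],"sy": [0,0,0,0,0,0,0,0,0,0],"sz": [0,0,0,0,0,0,0,0,0,0],"aperture": [0.085,0.085,0.085,0.085,0.085,0.085,0.085,0.085,0.085,0.085]}'

```text
time_s: 4.65
ee_pos: [0.5117, 0.053, 0.2453]
orientation: [-0.006, 0.8, 0.599, 0.005]
force: [-0.5, -0.2, -0.2]
grip_width: 0.0852
finger_force: 0.0
```

jog_arm --deltas '{"drx": [0,0,0,0,0,0,0,0,0,0],"dry": [0,0,0,0,0,0,0,0,0,0],"drz": [-0.149,-0.149,-0.149,-0.149,-0.149,-0.149,-0.149,-0.149,-0.149,-0.149],"sx": [0,0,0,0,0,0,0,0,0,0],"sy": [0,0,0,0,0,0,0,0,0,0],"sz": [0,0,0,0,0,0,0,0,0,0],"aperture": [0.085,0.085,0.085,0.085,0.085,0.085,0.085,0.085,0.085,0.085]}'

```text
time_s: 5.65
ee_pos: [0.5117, 0.053, 0.2453]
orientation: [-0.001, 0.182, 0.983, 0.007]
force: [-0.2, -0.4, -0.7]
grip_width: 0.0852
finger_force: 0.0
```

Run:
```python
from go import *
a=np.radians(160)
delta([.56,.235,.245],[0,0,-1],[np.cos(a),np.sin(a),0])
```

```text
rotvec tool [ 0.014  -0.0042 -0.0171] trans in CURRENT tool axes [0.0201 0.1872 0.003 ] in TARGET axes [0.0169 0.1875 0.0003] q [-0.06  0.24 -0.08  1.25  0.01  0.3 ] t 5.65 F [-0.2 -0.4 -0.7]
```

Scaled: 0.039 m is 0.78, 0.037 m is 0.74.

jog_arm --deltas '{"drx": [0.014,0,0,0,0,0,0],"dry": [-0.004,0,0,0,0,0,0],"drz": [-0.017,0,0,0,0,0,0],"sx": [0.08,0.08,0.08,0.08,0.06,0,0],"sy": [0.74,0.74,0.74,0.74,0.78,0,0],"sz": [0,0,0,0,0,0,0],"aperture": [0.085,0.085,0.085,0.085,0.085,0.085,0.085]}'

```text
time_s: 6.35
ee_pos: [0.5596, 0.2351, 0.2454]
orientation: [-0.0, 0.176, 0.984, -0.0]
force: [-0.4, -0.7, -0.3]
grip_width: 0.0848
finger_force: 0.0
```

Run:
```python
from go import *
f=manip.grab_frame("wrist");cv2.imwrite("pics/w2.png",f["img"])
np.save("w2.npy",f,allow_pickle=True)
for t in("knob","heatsink","fixture"):print(t,[(np.round(b["bbox"]).tolist(),round(b["p"],2)) for b in manip.boxes_of(f,t)])
a=np.radians(160)
delta([.56,.235,.245],[0,0,-1],[np.cos(a),np.sin(a),0])
```

```text
knob [([262.0, 108.0, 280.0, 205.0], 0.58)]
heatsink [([303.0, 305.0, 360.0, 349.0], 0.94), ([117.0, 204.0, 160.0, 264.0], 0.75), ([257.0, 190.0, 290.0, 256.0], 0.71)]
fixture [([227.0, 86.0, 317.0, 270.0], 0.71)]
rotvec tool [-0.     -0.0002 -0.009 ] trans in CURRENT tool axes [0.0005 0.0019 0.0011] in TARGET axes [0.0004 0.0019 0.0011] q [0.26 0.41 0.17 1.34 0.   0.62] t 6.55 F [ 0.  -0.5  0.1]
```

View pics/w2.png

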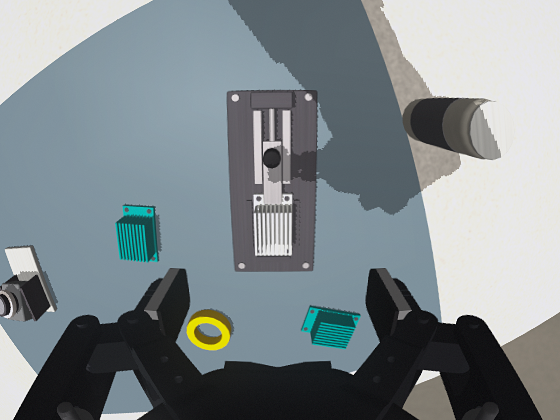

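Wrist view: clean look at the fixture; plate corners (227,91),(317,92),(314,271),(235,271), knob top (271,157), grey heatsink (273,228), turquoise pieces at (138,234) and (332,326), to be left alone.

Run:
```python
from go import *
from scipy.optimize import least_squares
w1=np.load("w1.npy",allow_pickle=True).item();w2=np.load("w2.npy",allow_pickle=True).item()
def fp(f,P):
    E=np.array(f["extrinsics"]);c=E[:3,:3]@P+E[:3,3];r=np.hypot(c[0],c[1]);th=np.arctan2(r,c[2])
    return np.array([f["fx"]*th*c[0]/r+f["cx"],f["fy"]*th*c[1]/r+f["cy"]])
M=[(-155,-50),(-155,50),(65,50),(65,-50)]
U2=[(227,91),(317,92),(314,271),(235,271)];U1=[(190,228),(126,208),(148,46),(224,56)]
def W(p,x,y,z):c,s=np.cos(p[2]),np.sin(p[2]);return np.array([p[0]+c*x-s*y,p[1]+s*x+c*y,z])
for sel in([(w2,U2)],[(w1,U1)],[(w2,U2),(w1,U1)]):
    fun=lambda p:np.concatenate([fp(f,W(p,a/1e3,b/1e3,p[3] if len(sel)>1 else .012))-u for f,U in sel for (a,b),u in zip(M,U)])
    r=least_squares(fun,[.611,.213,-.35,.012]);print(r.x.round(4),np.degrees(r.x[2]).round(2),np.abs(r.fun).max().round(1))
p=r.x;print(np.round(r.fun.reshape(-1,2),1).tolist())
k=tri([ray(w2,(271,156),True),ray(w1,(147,176),True)]);print("knob tri",k.round(4))
o,d=ray(w2,(271,156),True);K=o+d*(.061-o[2])/d[2];print("knob top at .061",K.round(4))
c,s=np.cos(p[2]),np.sin(p[2]);q=K[:2]-p[:2];print("knob in fixture",c*q[0]+s*q[1],-s*q[0]+c*q[1])
for zz,u in((.046,(254,205)),(.046,(292,205)),(.046,(292,256)),(.046,(254,256))):
    o,d=ray(w2,u,True);P=o+d*(zz-o[2])/d[2];q=P[:2]-p[:2];print("fin corner in fixture",np.round([c*q[0]+s*q[1],-s*q[0]+c*q[1]],4))
```

```text
[ 0.6102  0.2116 -0.3475  0.012 ] -19.91 1.5
[ 0.6095  0.2106 -0.3503  0.012 ] -20.07 2.2
[ 0.6101  0.2116 -0.3481  0.009 ] -19.95 2.0
[[0.3, 0.5], [0.4, -1.4], [-0.8, -0.8], [0.2, -0.4], [0.6, 0.8], [-0.1, 0.2], [0.0, -2.0], [-0.2, -0.8]]
knob tri [0.5297 0.2405 0.0485]
knob top at .061 [0.5268 0.2408 0.061 ]
knob in fixture -0.08821729207252993 -0.00101216242847596
fin corner in fixture [-0.0339 -0.02  ]
fin corner in fixture [-0.0336  0.0203]
fin corner in fixture [0.0262 0.0209]
fin corner in fixture [ 0.026  -0.0219]
```

Run:
```python
from go import *
a=np.radians(160)
delta([.529,.241,.052],[0,0,-1],[np.cos(a),np.sin(a),0])
```

```text
rotvec tool [-0.     -0.0002 -0.009 ] trans in CURRENT tool axes [ 0.0315 -0.0034  0.1941] in TARGET axes [ 0.0316 -0.0031  0.1941] q [0.26 0.41 0.17 1.34 0.   0.62] t 6.55 F [ 0.  -0.5  0.1]
```

Scaled: 0.04 m is 0.8, 0.0316 m is 0.632.

jog_arm --deltas '{"drx": [0,0,0,0,0,0,0,0,0],"dry": [0,0,0,0,0,0,0,0,0],"drz": [-0.009,0,0,0,0,0,0,0,0],"sx": [0.632,0,0,0,0,0,0,0,0],"sy": [-0.062,0,0,0,0,0,0,0,0],"sz": [0,0.8,0.8,0.8,0.8,0.4,0.282,0,0],"aperture": [0.085,0.075,0.065,0.06,0.055,0.05,0.05,0.05,0.05]}'

```text
time_s: 7.45
ee_pos: [0.5294, 0.2415, 0.0524]
orientation: [-0.0, 0.174, 0.985, 0.0]
force: [0.9, 0.2, 0.2]
grip_width: 0.0496
finger_force: 0.0
```

Run:
```python
from go import *
f=manip.grab_frame("wrist");cv2.imwrite("pics/w3.png",f["img"])
np.save("w3.npy",f,allow_pickle=True)
a=np.radians(160)
delta([.529,.241,.052],[0,0,-1],[np.cos(a),np.sin(a),0])
```

```text
rotvec tool [ 0.0007  0.0006 -0.    ] trans in CURRENT tool axes [ 0.0004 -0.0009  0.0008] in TARGET axes [ 0.0004 -0.0009  0.0008] q [ 0.29  0.48 -0.26  0.83  0.    0.64] t 7.5 F [ 0.4 -0.5  0.2]
```

View pics/w3.png

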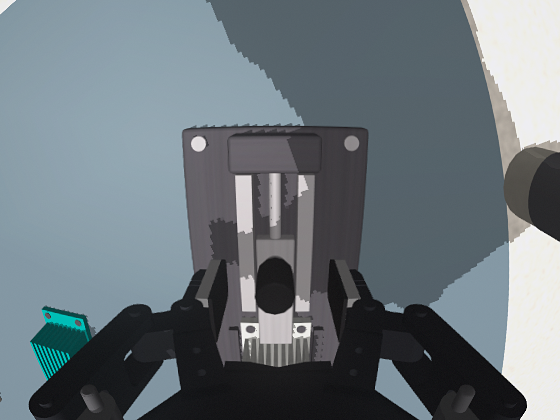

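Wrist view: knob at (274,285) sits centred between the pads (210 and 344), tips clear of the guides. Closing on it.

jog_arm --deltas '{"drx": [0,0,0,0,0],"dry": [0,0,0,0,0],"drz": [0,0,0,0,0],"sx": [0,0,0,0,0],"sy": [0,0,0,0,0],"sz": [0,0,0,0,0],"aperture": [0.02,0.01,0.01,0.01,0.01]}'

```text
time_s: 8.0
ee_pos: [0.529, 0.2403, 0.0528]
orientation: [0.0, 0.174, 0.985, -0.002]
force: [-4.7, -13.7, 14.4]
grip_width: 0.0161
finger_force: 58.3
```

Scaled: 0.007 m is 0.14, 0.006 m is 0.12.

jog_arm --deltas '{"drx": [0,0,0,0,0],"dry": [0,0,0,0,0],"drz": [0,0,0,0,0],"sx": [0.12,0.14,0.14,0.08,0],"sy": [0,0,0,0,0],"sz": [0,0,0,0,0],"aperture": [0.01,0.01,0.01,0.01,0.01]}'

```text
time_s: 8.5
ee_pos: [0.5063, 0.2486, 0.0528]
orientation: [0.001, 0.174, 0.985, -0.002]
force: [-4.1, -14.6, 14.7]
grip_width: 0.0158
finger_force: 58.5
```

jog_arm --deltas '{"drx": [0,0],"dry": [0,0],"drz": [0,0],"sx": [0.04,0],"sy": [0,0],"sz": [0,0],"aperture": [0.01,0.01]}'

```text
time_s: 8.7
ee_pos: [0.5049, 0.2491, 0.0528]
orientation: [0.001, 0.174, 0.985, -0.002]
force: [-2.1, -15.8, 13.3]
grip_width: 0.0156
finger_force: 58.5
```

jog_arm --deltas '{"drx": [0,0],"dry": [0,0],"drz": [0,0],"sx": [0.04,0],"sy": [0,0],"sz": [0,0],"aperture": [0.01,0.01]}'

```text
time_s: 8.9
ee_pos: [0.5031, 0.2497, 0.0528]
orientation: [0.001, 0.174, 0.985, -0.002]
force: [-1.4, -15.7, 13.5]
grip_width: 0.0159
finger_force: 58.5
```

jog_arm --deltas '{"drx": [0,0],"dry": [0,0],"drz": [0,0],"sx": [0.04,0],"sy": [0,0],"sz": [0,0],"aperture": [0.01,0.01]}'

```text
time_s: 9.1
ee_pos: [0.5018, 0.2502, 0.0528]
orientation: [0.001, 0.174, 0.985, -0.002]
force: [2.2, -17.7, 10.2]
grip_width: 0.0162
finger_force: 58.5
```

jog_arm --deltas '{"drx": [0,0],"dry": [0,0],"drz": [0,0],"sx": [0.04,0],"sy": [0,0],"sz": [0,0],"aperture": [0.01,0.01]}'

```text
time_s: 9.3
ee_pos: [0.5015, 0.2504, 0.0529]
orientation: [0.003, 0.174, 0.985, -0.002]
force: [11.9, -23.3, 3.9]
grip_width: 0.0157
finger_force: 58.6
```

Hard stop felt. Ease off, open, rise and look.

Scaled: -0.03 m is -0.6, -0.04 m is -0.8.

jog_arm --deltas '{"drx": [0,0,0,0,0,0,0,0,0],"dry": [0,0,0,0,0,0,0,0,0],"drz": [0,0,0,0,0,0,0,0,0],"sx": [-0.02,0,0,0,0,0,0,-0.4,0],"sy": [0,0,0,0,0,0,0,0,0],"sz": [0,0,0,0,-0.6,-0.8,-0.8,-0.8,0],"aperture": [0.01,0.03,0.05,0.06,0.06,0.07,0.085,0.085,0.085]}'

```text
time_s: 10.2
ee_pos: [0.5221, 0.246, 0.2068]
orientation: [0.003, 0.174, 0.985, 0.002]
force: [0.8, 0.2, -1.0]
grip_width: 0.0852
finger_force: 0.0
```

Run:
```python
from go import *
f=manip.grab_frame("wrist");cv2.imwrite("pics/w4.png",f["img"][60:330,150:450])
np.save("w4.npy",f,allow_pickle=True)
a=np.radians(160)
delta([.610,.2115,.045],[0,0,-1],[np.cos(a),np.sin(a),0])
```

```text
rotvec tool [0.0028 0.0031 0.0002] trans in CURRENT tool axes [-0.0954 -0.0022  0.1593] in TARGET axes [-0.0958 -0.0018  0.159 ] q [ 0.3   0.36 -0.01  1.19  0.    0.65] t 10.25 F [ 0.4 -0.1 -1. ]
```

View pics/w4.png

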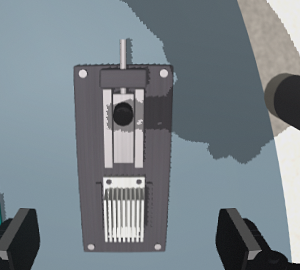

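Crop: bar drawn back, knob at (123,113) by the spring block with the rod sticking out, heatsink flange at (123,183) free. Now going over the heatsink and down.

jog_arm --deltas '{"drx": [0.003,0,0,0,0,0,0,0,0,0],"dry": [0.003,0,0,0,0,0,0,0,0,0],"drz": [0,0,0,0,0,0,0,0,0,0],"sx": [-0.64,-0.64,-0.636,0,0,0,0,0,0,0],"sy": [-0.02,-0.02,0,0,0,0,0,0,0,0],"sz": [0,0,0,0.8,0.8,0.6,0.6,0.37,0.2,0],"aperture": [0.085,0.085,0.085,0.085,0.08,0.075,0.07,0.07,0.07,0.07]}'

```text
time_s: 11.25
ee_pos: [0.6063, 0.2107, 0.0315]
orientation: [-0.003, 0.173, 0.985, -0.002]
force: [-0.2, 0.2, 0.9]
grip_width: 0.0697
finger_force: 0.0
```

Run:
```python
from go import *
a=np.radians(160)
delta([.610,.2115,.036],[0,0,-1],[np.cos(a),np.sin(a),0])
f=manip.grab_frame("wrist");cv2.imwrite("pics/w5.png",f["img"][150:420,100:450])
```

```text
rotvec tool [-0.0045 -0.006   0.0006] trans in CURRENT tool axes [-0.0032  0.002  -0.0046] in TARGET axes [-0.0032  0.002  -0.0045] q [ 0.21  0.59 -0.11  0.88 -0.    0.56] t 11.25 F [-0.2  0.2  0.9]
```

View pics/w5.png

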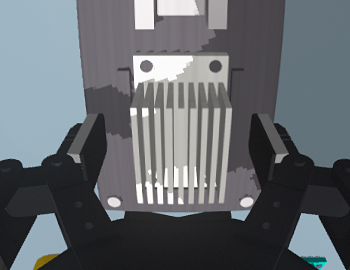

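Crop: fin block spans x 132–232 between pads at 95 and 262, so it's centred. Small correction, then close.

Scaled: -0.0045 m is -0.09, -0.003 m is -0.06.

jog_arm --deltas '{"drx": [-0.004,0,0,0,0,0],"dry": [-0.006,0,0,0,0,0],"drz": [0,0,0,0,0,0],"sx": [-0.06,0,0,0,0,0],"sy": [0.02,0,0,0,0,0],"sz": [-0.09,0,0,0,0,0],"aperture": [0.07,0.05,0.035,0.03,0.03,0.03]}'

```text
time_s: 11.9
ee_pos: [0.6112, 0.2108, 0.0387]
orientation: [0.002, 0.173, 0.985, 0.001]
force: [-2.8, -1.4, 8.7]
grip_width: 0.039
finger_force: 61.3
```

Run:
```python
from go import *
a=np.radians(160)
delta([.610,.2115,.036],[0,0,-1],[np.cos(a),np.sin(a),0])
```

```text
rotvec tool [0.0018 0.0041 0.0004] trans in CURRENT tool axes [0.0014 0.0003 0.0027] in TARGET axes [0.0014 0.0003 0.0027] q [ 0.21  0.59 -0.1   0.88 -0.    0.56] t 11.9 F [-2.8 -1.4  8.7]
```

Scaled: -0.045 m is -0.9, -0.035 m is -0.7.

jog_arm --deltas '{"drx": [0,0,0,0,0,0,0,0],"dry": [0,0,0,0,0,0,0,0],"drz": [0,0,0,0,0,0,0,0],"sx": [0,0,0,0,0,0,0,0],"sy": [0,0,0,0,0,0,0,0],"sz": [-0.3,-0.7,-0.9,-0.9,-0.9,-0.9,-0.6,0],"aperture": [0.03,0.03,0.03,0.03,0.03,0.03,0.03,0.03]}'

```text
time_s: 12.7
ee_pos: [0.6109, 0.2109, 0.302]
orientation: [0.004, 0.173, 0.985, 0.001]
force: [0.3, 0.4, -1.7]
grip_width: 0.0388
finger_force: 60.7
```

Run:
```python
from go import *
a=np.radians(165)
delta([.62,-.17,.30],[0,0,-1],[np.cos(a),np.sin(a),0])
```

```text
rotvec tool [ 0.0041  0.0083 -0.0868] trans in CURRENT tool axes [-0.1386 -0.3549  0.0015] in TARGET axes [-0.1073 -0.3656  0.002 ] q [ 0.21  0.48  0.44  1.52 -0.    0.56] t 12.7 F [ 0.3  0.4 -1.7]
```

Scaled: -0.037 m is -0.74, -0.036 m is -0.72.

jog_arm --deltas '{"drx": [0.004,0,0,0,0,0,0,0,0,0],"dry": [0.008,0,0,0,0,0,0,0,0,0],"drz": [-0.087,0,0,0,0,0,0,0,0,0],"sx": [-0.2,-0.22,-0.22,-0.22,-0.22,-0.22,-0.22,-0.22,-0.22,-0.2],"sy": [-0.7,-0.72,-0.72,-0.72,-0.74,-0.74,-0.74,-0.74,-0.74,-0.74],"sz": [0,0,0,0,0,0,0,0,0,0],"aperture": [0.03,0.03,0.03,0.03,0.03,0.03,0.03,0.03,0.03,0.03]}'

```text
time_s: 13.7
ee_pos: [0.6163, -0.1713, 0.2971]
orientation: [-0.003, 0.13, 0.991, -0.001]
force: [0.6, 0.6, -2.1]
grip_width: 0.0389
finger_force: 60.7
```

jog_arm --deltas '{"drx": [0,0],"dry": [0,0],"drz": [0,0],"sx": [0,0],"sy": [0,0],"sz": [0,0],"aperture": [0.03,0.03]}'

```text
time_s: 13.9
ee_pos: [0.6164, -0.1703, 0.297]
orientation: [-0.004, 0.131, 0.991, -0.001]
force: [0.8, 0.5, -0.4]
grip_width: 0.0388
finger_force: 60.8
```

Run:
```python
from go import *
a=np.radians(165)
delta([.62,-.17,.30],[0,0,-1],[np.cos(a),np.sin(a),0])
f=manip.grab_frame("wrist");cv2.imwrite("pics/w6.png",f["img"]);np.save("w6.npy",f,allow_pickle=True)
print([(np.round(b["bbox"]).tolist(),round(b["p"],2)) for b in manip.boxes_of(f,"camera_base")])
```

```text
rotvec tool [-0.0025 -0.0069 -0.0013] trans in CURRENT tool axes [-0.0033  0.0013 -0.003 ] in TARGET axes [-0.0034  0.0013 -0.003 ] q [-0.4   0.47  0.42  1.52 -0.   -0.13] t 13.9 F [ 0.8  0.5 -0.4]
[([206.0, 94.0, 268.0, 189.0], 0.96), ([521.0, 5.0, 550.0, 77.0], 0.57)]
```

View pics/w6.png

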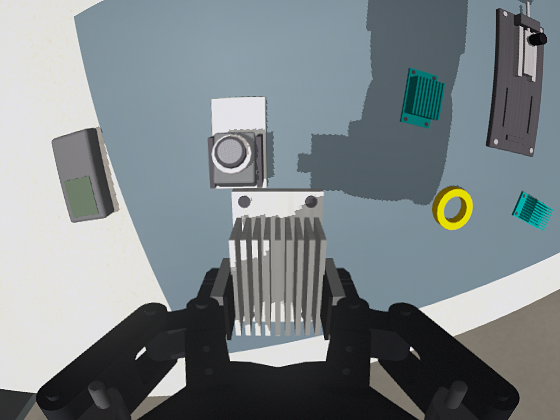

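Wrist view: heatsink held square in the fins (flange at (278,202)); camera foot's near corners (211,97),(267,98), far-right corner (267,188), lens centre (232,152).

Run:
```python
from go import *
from scipy.optimize import least_squares
w0,w1,w6=[np.load(n,allow_pickle=True).item() for n in("w0.npy","w1.npy","w6.npy")]
def fp(f,P):
    E=np.array(f["extrinsics"]);c=E[:3,:3]@P+E[:3,3];r=np.hypot(c[0],c[1]);th=np.arctan2(r,c[2])
    return np.array([f["fx"]*th*c[0]/r+f["cx"],f["fy"]*th*c[1]/r+f["cy"]])
D=[(w0,(337,41),-60,35,10),(w0,(388,79),-60,-35,10),(w1,(487,157),-60,35,10),(w1,(532,170),-60,-35,10),(w1,(510,65),60,35,10),
 (w6,(211,97),-60,-35,10),(w6,(267,98),-60,35,10),(w6,(267,188),60,35,10),(w6,(232,152),0,0,90)]
def W(p,x,y,z):c,s=np.cos(p[2]),np.sin(p[2]);return np.array([p[0]+c*x-s*y,p[1]+s*x+c*y,z])
def run(D):
    fun=lambda p:np.concatenate([fp(f,W(p,a/1e3,b/1e3,z/1e3))-u for f,u,a,b,z in D])
    r=least_squares(fun,[.568,-.208,-.26],loss="soft_l1");p=r.x;print(p.round(4),np.degrees(p[2]).round(2),np.round(fun(p).reshape(-1,2),1).tolist());return p
run(D[5:]);p=run(D)
v=W(p,-.034202,0,.09+.1*np.cos(np.radians(20)));ex=W([0,0,p[2]],1,0,0)
zv=np.array([0,0,np.cos(np.radians(20))])-ex*np.sin(np.radians(20));print("view",v.round(4),"z",zv.round(4))
# heatsink underside centre sits 0.0267 ahead of TCP, +.0014 tool x
xt=-ex-zv*(-ex@zv);xt/=np.linalg.norm(xt)
T=v+zv*.0267-xt*.0014;print("TCP target",T.round(4),"standoff",(T+.06*zv).round(4));delta(T+.06*zv,-zv,xt)
```

```text
[ 0.5691 -0.2082 -0.2666] -15.27 [[1.2, 1.2], [-0.1, -1.1], [0.1, 0.8], [-0.9, -0.5]]
[ 0.569  -0.2083 -0.2751] -15.76 [[2.1, 0.9], [0.4, 0.0], [-0.3, -0.2], [-3.9, 1.3], [-1.9, -3.0], [1.5, 0.9], [0.2, -0.9], [-0.4, 1.0], [-1.1, -0.6]]
view [ 0.5361 -0.199   0.184 ] z [-0.3292  0.0929  0.9397]
TCP target [ 0.5286 -0.1969  0.2095] standoff [ 0.5088 -0.1913  0.2659]
rotvec tool [-1.000e-04 -3.552e-01  1.440e-02] trans in CURRENT tool axes [ 0.0982 -0.0494  0.0324] in TARGET axes [ 0.1026 -0.0509 -0.0036] q [-0.39  0.47  0.42  1.52 -0.   -0.13] t 14.0 F [-0.2  1.1 -1.3]
```

jog_arm --deltas '{"drx": [0,0,0,0,0,0,0,0],"dry": [0,0,0,-0.119,-0.118,-0.118,0,0],"drz": [0,0,0,0.005,0.005,0.004,0,0],"sx": [0.66,0.66,0.64,0,0,0,0,0],"sy": [-0.33,-0.33,-0.33,0,0,0,0,0],"sz": [0,0,0,0,0,0,0,0],"aperture": [0.03,0.03,0.03,0.03,0.03,0.03,0.03,0.03]}'

```text
time_s: 14.8
ee_pos: [0.5089, -0.1914, 0.2993]
orientation: [0.171, 0.135, 0.976, -0.024]
force: [0.5, 0.0, -0.1]
grip_width: 0.0385
finger_force: 60.8
```

Run:
```python
from go import *
zv=np.array([-.3292,.0929,.9397]);a=-.273
delta([.5286,-.1969,.2095],-zv,[-np.cos(a),-np.sin(a),0])
```

```text
rotvec tool [-0.0005 -0.0014 -0.0014] trans in CURRENT tool axes [0.0113 0.0001 0.0914] in TARGET axes [0.0115 0.     0.0914] q [-0.56  0.05 -0.23  0.95  0.09 -0.27] t 14.8 F [ 0.5  0.  -0.1]
```

jog_arm --deltas '{"drx": [0,0,0,0,0,0,0],"dry": [-0.001,0,0,0,0,0,0],"drz": [-0.001,0,0,0,0,0,0],"sx": [0.08,0.08,0.07,0,0,0,0],"sy": [0,0,0,0,0,0,0],"sz": [0.5,0.5,0.5,0.328,0,0,0],"aperture": [0.03,0.03,0.03,0.03,0.03,0.03,0.03]}'

```text
time_s: 15.5
ee_pos: [0.5299, -0.1982, 0.2099]
orientation: [0.173, 0.134, 0.975, -0.024]
force: [0.7, 0.4, -0.8]
grip_width: 0.039
finger_force: 60.8
```

Run:
```python
from go import *
zv=np.array([-.3292,.0929,.9397]);a=-.273
delta([.5286,-.1969,.2095],-zv,[-np.cos(a),-np.sin(a),0])
f=manip.grab_frame("wrist");g=manip.grab_frame("side")
print([(np.round(b["bbox"]).tolist(),round(b["p"],2)) for b in manip.boxes_of(g,"camera_base")])
np.save("s7.npy",g,allow_pickle=True);np.save("w7.npy",f,allow_pickle=True)
cv2.imwrite("pics/f7.png",np.hstack([cv2.resize(f["img"],(400,300)),cv2.resize(g["img"][140:260,270:430],(400,300),interpolation=cv2.INTER_CUBIC)]))
```

```text
rotvec tool [-0.0009  0.0019 -0.0008] trans in CURRENT tool axes [ 0.0016  0.0009 -0.0001] in TARGET axes [ 0.0016  0.0009 -0.0001] q [-0.55  0.13 -0.39  0.71  0.09 -0.26] t 15.5 F [ 0.7  0.4 -0.8]
[([324.0, 197.0, 364.0, 238.0], 0.94), ([197.0, 264.0, 273.0, 337.0], 0.65)]
```

View pics/f7.png

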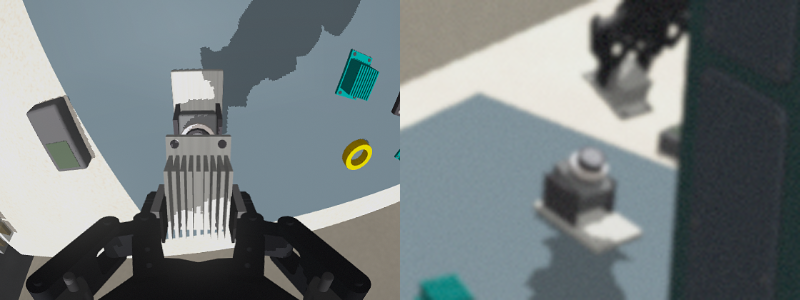

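Left: held heatsink in line with the foot, long sides parallel (both centred at col ~198). Right (side): heatsink at (615,85) above the lens (592,163), clear. Quick check of the in-hand offset from the flange edge, with the last small correction.

Scaled: 0.0009 m is 0.018, 0.0015 m is 0.03.

jog_arm --deltas '{"drx": [0,0,0,0],"dry": [0,0,0,0],"drz": [0,0,0,0],"sx": [0.03,0,0,0],"sy": [0.018,0,0,0],"sz": [0,0,0,0],"aperture": [0.03,0.03,0.03,0.03]}'

```text
time_s: 16.05
ee_pos: [0.5279, -0.1966, 0.2084]
orientation: [0.173, 0.135, 0.975, -0.024]
force: [0.6, -0.7, -0.4]
grip_width: 0.0389
finger_force: 60.8
```

Run:
```python
from go import *
w6=np.load("w6.npy",allow_pickle=True).item()
Rc=Ro.from_quat([.131,.991,-.001,-.004]).as_matrix();p=np.array([.6164,-.1703,.297])
for u in((232,191),(323,190)):
    o,d=ray(w6,u,True);zt=Rc[:,2];P=o+d*((.0207-(o-p)@zt)/(d@zt));print("flange corner in tool",(Rc.T@(P-p)).round(4))
zv=np.array([-.3292,.0929,.9397]);a=-.273
delta([.5286,-.1969,.2095],-zv,[-np.cos(a),-np.sin(a),0])
f=manip.grab_frame("top");print([(np.round(b["bbox"]).tolist(),round(b["p"],2)) for b in manip.boxes_of(f,"knob")])
```

```text
flange corner in tool [ 0.0398 -0.0217  0.0207]
flange corner in tool [0.0403 0.0221 0.0207]
rotvec tool [-0.0007  0.0015 -0.0012] trans in CURRENT tool axes [-0.0011 -0.0001 -0.0008] in TARGET axes [-0.0011 -0.0001 -0.0008] q [-0.55  0.12 -0.4   0.71  0.09 -0.26] t 16.05 F [ 0.6 -0.7 -0.4]
[([190.0, 235.0, 205.0, 269.0], 0.61)]
```

Flange corners show an in-hand offset of about 2 mm in x, square in the grip. Everything is well within tolerance, so I'm handing in.

```bash
python3 -c "
from cell import manip
print(manip.hand_in())"
```

```text
the job is handed in; nothing more can be done
None
```

I drew the latch to its stop and left it there, and handed in with the heatsink held about 10 cm before the lens; by my measurements it is centred and square within a few mm, and the verdict was not shown.

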